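# Zero the bench depth gauge and reset its peak pointer

## Robot

A 6-joint arm with a two-finger parallel gripper is mounted at the origin on a cart in front of the work surface, level with it; the furniture and walls round the work are solid. World frame = base frame: x ahead of the robot, y to its left, z up, the work surface at z = 0. Lengths are in m, angles in rad, forces in N, time in s.
With the tool pointing down it reaches from about 0.325 to 0.775 m from the base axis. Payload 9.3 kg.
Tool frame: the origin (TCP) lies between the finger pads; the fingertips stand manip.finger_overhang ahead of it and the grasp point (between the pads) is the TCP (manip.finger_overhang is the distance from the TCP to the fingertips, in m); z points along the fingers, x is the direction in which the jaws open and shut, and the axes are right-handed (so a half turn about z gives the same grasp; the last joint's range is limited). The gripper opens to 85 mm and grips with 20 to 120 N. Pads are 22 mm wide; open, the fingers measure 114 mm over their backs; the gripper's body (76 mm by 85 mm) begins 54 mm behind the grasp point. The pads swing forward as they close: fully open they stand 13 mm farther back than shut.
Start: joints at [1.04, 0.259, 0.021, 1.334, 0, 1.418], TCP at [0.203, 0.511, 0.25] pointing down, gripper open.
Joint ranges: [-3.04, 3.04], [-0.91, 1.82], [-1.04, 1.36], [-1.92, 1.95], [-1.52, 1.45], [-3.14, 3.14]. Speed limits (rad/s): [2.22, 2.22, 2.79, 3.14, 3.14, 3.14].

## Interface

Orientations are given as a unit quaternion [x, y, z, w].
In Python, from rig import manip gives the robot as it stands.
- The arm moves only by the tool carry_out, never from a script. Its argument "moves" is a list of rows, each an object with "grip": the opening in per cent of the stroke, from 0 (shut) to 100 (fully open); "delta_pos": the shift along the tool's x, y, z in m, a list of three; "yaw": the turn about the tool's z in rad. In form: [{"grip": grip, "delta_pos": [x, y, z], "yaw": yaw}, ...]. A call has 1 to 8 rows; each row is the pose to reach, as a shift and turn from the pose commanded when the call began, along the tool's axes at that moment; what a row does not reach only later rows make up. A row lasts 1/10 s, in which the tool goes at most 50 mm and 8.59 degrees, less where a joint would pass 70% of its speed; a pose out of reach is approached as far as the arm can. A call with a gripper value outside its range is refused whole. The fingers move at their own pace and stop on an object; "grip_force" is the grip in N (left out, the last holds). Time passes only in rows, so rows that repeat a pose let the fingers close. It gives the time, the measured TCP pose, the force and the opening at its end, in the units of the state.
- manip.sense(): the state, without advancing time (a new reading comes with each control period).
- manip.capture(name): name is "scene" or "top" or "wrist"; returns a dict with "pixels" (480x640x3 uint8, red, green, blue), "vfov" (degrees; the focal length in pixels is half the picture's height over the tangent of half this angle, whatever the lens; pixels are square), "cx", "cy" (the principal point, pixels), "dist_coeffs" ([k1, k2, p1, p2, k3] as OpenCV has them; the pictures are not rectified), "extrinsics" (4x4, takes a point from camera to world coordinates); the wrist camera has in their place "T_tool_cam" (4x4, takes a point from camera to tool coordinates, whose origin is the TCP and whose axes are the tool frame's). Camera axes: x right, y up, looking along -z (the intrinsics and any distortion apply to the point x, -y, -z); pixel columns grow to the right and rows downward; lengths in m; the calibration is good to about 2 mm. A picture is of the moment at which its call begins: read the wrist's pose just before it. There is no depth.
- manip.close_job(): hands the job in, once; it reports no verdict.
The state is a dict: "t": time; "q": joint angles; "joint_vel": joint speeds; "joint_torque": joint torques, N m; "position": TCP position; "eef_rot": TCP orientation; "ft_force": force on the tool from outside, world axes, zero at the start; "ft_torque": the same for the moment, N m; "finger_gap": finger opening in m.
Only numpy, scipy, OpenCV 4.12 (cv2) and the standard library are available. Lean on these libraries where they do the work, as an engineer would, in place of code of your own. Each camera call takes 0.05 s, during which the arm holds its last target.

## Task

Zero the bench depth gauge: slide the setting block fully home between the guide rails until it meets the end stop, then push the depth rod down by its black head until it bottoms out in the block's bore. With the rod left standing on the bottom, swing the orange peak pointer anticlockwise (seen from above) by its post, all the way back to its red zero stop. Let go of everything and do not knock or shift the other things on the table.

Things in the scene. Friction and masses are not known exactly. Their poses are not given: they have to be found in the camera images.
- gauge: Blue bench depth gauge, fixed to the table. Origin on the table, midway between its two guide rails; x points away from the robot along the rails, y to the left, z up. The rod is at x = +30, y = 0 mm. A column at x = +98 mm (100 mm high) carries the rod's bracket (x = +16 to +114 mm, y within 18 mm, z = 70 to 92 mm).
- end_stop (a point): Centre of the foot of the end stop's face, at x = +60 mm of the gauge; axes as the gauge's. Dark steel rails, 22 mm high with inner faces about 53 mm apart, lead to it from x = +5 mm of the gauge; flared lips widen the mouth to about 80 mm at x = -22 mm.
- setting_block: Loose aluminium block, 120 (x) x 50 (y) x 42 (z) mm, 0.5 to 0.8 kg; origin at the centre of its underside. It starts in front of the rail mouth, bore end (+x) towards the rails. Home: its +x end against the end stop, so its origin is at the gauge's origin and its bore under the rod; its near 35 mm then stand out of the rails.
- bore_floor (a point): Centre of the floor of the block's blind bore, 12 mm above its underside, at x = +30, y = 0 mm of the block. The bore is 20 mm wide and 30 mm deep. Axes as the block's.
- depth_rod (a joint): Slide of the vertical steel depth rod (12 mm thick): 0 = raised (tip 51 mm above the table), grows as it goes down, in m; about 0.039 when it stands on the floor of the bore. Friction of about 5 N holds it wherever it is left; pushing it down is enough, no gripping needed.
- rod_tip (a point): Centre of the lower end of the depth rod.
- rod_head (a point): Centre of the flat top of the rod's black head (30 mm across, 15 mm thick). 158 mm above the table when raised, about 119 mm when the rod is bottomed.
- peak_pointer (a joint): Angle of the orange peak pointer, rad: 0 = against the red zero stop pin, grows clockwise seen from above, to 4.7 at the black pin. It stays where it is left and needs about 2 N at the post. At 0 it points 2.356 rad anticlockwise of the gauge's x axis, at value q it points at 2.356 - q.
- pointer_pivot (a point): Top of the pointer's hub, on its vertical axis, 61 mm above the table; axes as the gauge's. It is the centre of the dial housing (145 x 145 mm, 45 mm high), at x = -50, y = -195 mm of the gauge. The stop pins on the housing reach 62 mm above the table.
- pointer_post (a point): Centre of the top of the upright round post at the pointer's end: 18 mm thick, 62 mm from the pivot, its top 104 mm above the table. The pointer's flat arm below it spans 51 to 59 mm above the table, so the post is free to push on from 62 mm up.
- spray_can: Bystander: upright spray can, 59 mm across, 200 mm tall, behind the dial. Origin at the centre of its underside.
- rod_tin: Bystander: open tin with rods standing in it, 74 mm across, 187 mm tall, right of the dial. Origin at the centre of its underside.
- mug: Bystander: spotted white mug, 82 x 117 x 91 mm, left of the column (another mug stands far back). Origin at the centre of its underside.
- tape_measure: Bystander: yellow tape measure, 38 x 99 x 65 mm, left of the rails. Origin at the centre of its underside.
- rod_box: Bystander: yellow box, 55 x 150 x 30 mm, left of the block. Origin at the centre of its underside.
- pliers: Bystander: pliers with blue handles lying flat, 60 x 184 x 16 mm, in front of the dial. Origin at the centre of their underside.
Things that resemble listed ones, but are neither listed nor needed, are in the scene too. Of the things that look like the setting_block, the middle-sized one is meant.

How it is judged:
By the outcome, as a careful person would: the job done as asked, in the order asked, and still so for the second after the job is handed in, with the robot touching nothing.
It also fails if it takes over 64 s, if anything falls off the work surface, if the arm or the gripper's body presses on something with over 40 N, if the wrist force passes 120 N, or if a joint passes its speed limit or range.

## Working session

There is one attempt and no reset: what is moved stays moved. The work goes in short steps, Python scripts to look and compute and a tool call to move; the robot and the scene stay as the last step left them, time stands still between calls to the robot, and variables do not carry over. Pictures are saved under pics/ and viewed, and the job is handed in when it is done.

Besides the shell and the picture viewer there is one more tool, called after ">>>" as a command line: name --argument value ..., lists and objects as JSON in quotes. carry_out: Moves the arm, as the interface text tells. Its arguments: {"type":"object","properties":{"moves":{"type":"array","items":{"type":"object","properties":{"grip":{"type":"number"},"delta_pos":{"type":"array","items":{"type":"number"}},"yaw":{"type":"number"}}}},"grip_force":{"type":"number"}},"required":["moves"]}

```bash
ls; mkdir -p pics; python3 - <<'E'
from rig import manip
import cv2
s=manip.sense();print(s, manip.finger_overhang)
for n in ["scene","top"]:
    c=manip.capture(n); cv2.imwrite(f"pics/{n}0.png",c["pixels"][:,:,::-1])
    print(n,c["vfov"],c["cx"],c["cy"],c["dist_coeffs"],c["extrinsics"])
c=manip.capture("wrist");cv2.imwrite("pics/wrist0.png",c["pixels"][:,:,::-1]);print(c["vfov"],c["T_tool_cam"],c["dist_coeffs"],c["cx"],c["cy"])
E
```

```text
pics
{'t': 0.0, 'q': array([ 1.04039639e+00,  2.59184116e-01,  2.07136620e-02,  1.33368842e+00,
       -1.54439318e-05,  1.41820902e+00]), 'joint_vel': array([ 7.89428148e-04,  9.36098752e-04, -2.32901709e-03, -3.22085597e-04,
       -8.27176065e-04, -7.94770964e-05]), 'joint_torque': array([-3.57305034e-03, -5.55647314e+01,  3.44527495e+01,  1.37213789e-02,
       -5.33794955e-04,  2.25698636e-05]), 'position': array([0.20275033, 0.51097095, 0.24965161]), 'eef_rot': array([ 8.27311189e-01,  5.61743476e-01, -6.11929280e-04,  2.99559316e-04]), 'ft_force': array([-0.57010905, -0.08592206, -1.0751135 ]), 'ft_torque': array([-0.00782117, -0.04129276, -0.05139794]), 'finger_gap': 0.08577909057261751} 0.019
scene 57.543295437194615 320.93173216076053 241.31289997183 [-0.06492516  0.          0.          0.          0.        ] [[ 0.83954137  0.26426922 -0.47469155 -0.0015079 ]
 [-0.54325883  0.39815294 -0.73915092 -0.92080039]
 [-0.00633501  0.87842815  0.47783245  0.71111338]
 [ 0.          0.          0.          1.        ]]
top 44.86808952714816 320.40497390415504 231.79793421180472 [-0.15792814  0.          0.          0.          0.        ] [[-0.02459226  0.97997523 -0.19759495  0.3499586 ]
 [-0.99968966 -0.02332093  0.0087588   0.00652651]
 [ 0.00397531  0.19774903  0.98024462  1.35881733]
 [ 0.          0.          0.          1.        ]]
67.34541876687292 [[ 9.99999015e-01  4.07568690e-04 -1.34292072e-03 -5.86733109e-04]
 [-5.53335517e-05 -9.44706590e-01 -3.27916843e-01 -8.28617662e-02]
 [-1.40231470e-03  3.27916595e-01 -9.44705637e-01 -1.22543146e-01]
 [ 0.00000000e+00  0.00000000e+00  0.00000000e+00  1.00000000e+00]] [-0.01328686  0.          0.          0.          0.        ] 320.07206184158366 233.3659785146588
```

View pics/scene0.png

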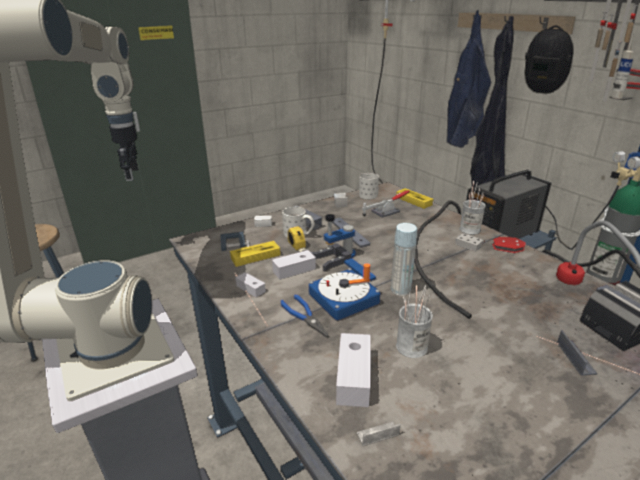

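View pics/top0.png

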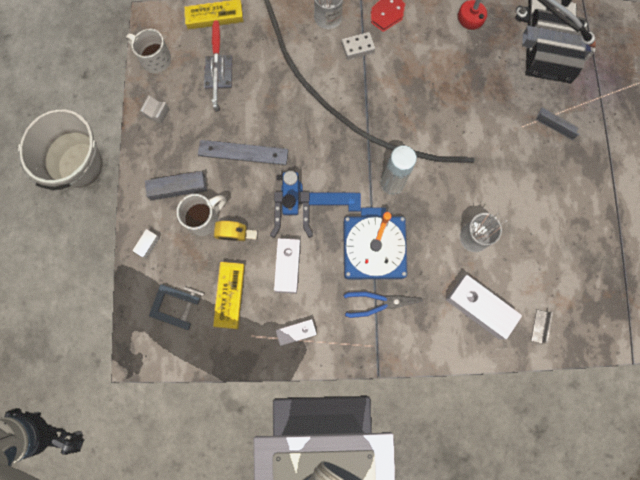

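View pics/wrist0.png

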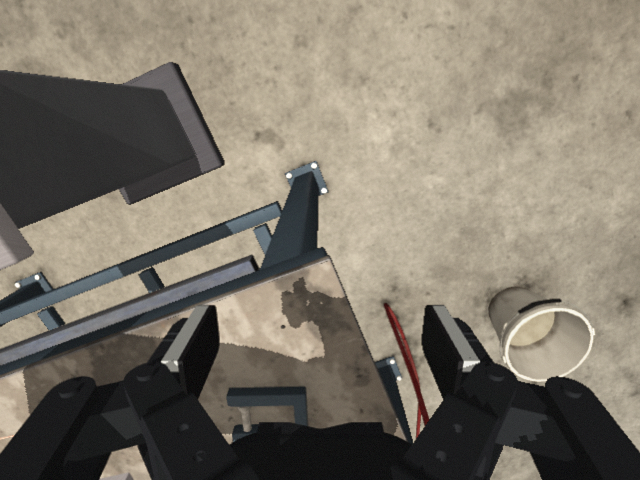

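Candidates for the block in the top view: (287,265), about 120 mm long and in front of the rails; (297,331), the small one; and (485,305), the large one. The middle-sized block at (287,265) fits. I'll confirm it in a crop and measure.

```bash
cat > h.py <<'E'
import numpy as np, cv2
from rig import manip
from scipy.spatial.transform import Rotation as R
def cam(n):
    s=manip.sense(); c=manip.capture(n)
    if n=="wrist":
        T=np.eye(4);T[:3,:3]=R.from_quat(s["eef_rot"]).as_matrix();T[:3,3]=s["position"]
        c["extrinsics"]=T@c["T_tool_cam"]
    f=240/np.tan(np.radians(c["vfov"])/2)
    c["K"]=np.array([[f,0,c["cx"]],[0,f,c["cy"]],[0,0,1]]); c["D"]=np.array(c["dist_coeffs"])
    return c
def ray(c,uv):
    p=cv2.undistortPoints(np.array(uv,float).reshape(-1,1,2),c["K"],c["D"]).reshape(-1,2)
    d=np.c_[p[:,0],-p[:,1],-np.ones(len(p))]@c["extrinsics"][:3,:3].T
    return c["extrinsics"][:3,3],d
def onz(c,uv,z):
    o,d=ray(c,uv); return o+d*((z-o[2])/d[:,2])[:,None]
def proj(c,P):
    T=np.linalg.inv(c["extrinsics"]);p=np.atleast_2d(P)@T[:3,:3].T+T[:3,3]
    p=p*[1,-1,-1]
    return cv2.projectPoints(p.reshape(-1,1,3),np.zeros(3),np.zeros(3),c["K"],c["D"])[0].reshape(-1,2)
def save(c,n,box=None,k=1):
    im=c["pixels"][:,:,::-1]
    if box: x0,y0,x1,y1=box; im=im[y0:y1,x0:x1]
    cv2.imwrite(f"pics/{n}.png",cv2.resize(im,None,fx=k,fy=k,interpolation=cv2.INTER_CUBIC))
E
python3 - <<'E'
from h import *
c=cam("top"); save(c,"t1",(230,150,430,350),3)
hsv=cv2.cvtColor(c["pixels"],cv2.COLOR_RGB2HSV)
m=((hsv[...,2]>200)&(hsv[...,1]<40)).astype(np.uint8)
n,l,st,ce=cv2.connectedComponentsWithStats(m)
for i in range(1,n):
    if st[i,4]>150 and st[i,1]>200:
        cn=cv2.findContours((l==i).astype(np.uint8),cv2.RETR_EXTERNAL,cv2.CHAIN_APPROX_NONE)[0][0]
        w=onz(c,cn.reshape(-1,2),.042)[:,:2].astype(np.float32)
        print(ce[i],st[i],cv2.minAreaRect(w))
h=hsv
for nm,mm in dict(orange=(h[...,0]<16)&(h[...,1]>180)&(h[...,2]>150),blue=(h[...,0]>100)&(h[...,0]<125)&(h[...,1]>150)).items():
    n,l,st,ce=cv2.connectedComponentsWithStats(mm.astype(np.uint8))
    for i in range(1,n):
        if st[i,4]>20: print(nm,ce[i],st[i])
s=cam("scene"); save(s,"s1",(220,190,460,370),3)
E
```

```text
[374.98424191 247.03918228] [ 346  218   59   58 2348] ((0.5784979462623596, -0.13045164942741394), (0.13444100320339203, 0.1333998143672943), 88.49242401123047)
[144.04731861 242.72555205] [133 230  23  27 317] ((0.5993178486824036, 0.4070580303668976), (0.03051607869565487, 0.05934545770287514), 58.228363037109375)
[286.3410302  265.38188277] [ 274  239   26   53 1126] ((0.5407384037971497, 0.07462842762470245), (0.05115313455462456, 0.12076135724782944), 85.21753692626953)
[486.67299578 307.06170886] [ 451  276   71   63 1896] ((0.4317086338996887, -0.3804999589920044), (0.1595226377248764, 0.06743757426738739), 51.81787872314453)
[300.03163017 330.04136253] [280 320  36  21 411] ((0.38866910338401794, 0.0509846992790699), (0.03536900877952576, 0.07381785660982132), 15.381879806518555)
[537.37125749 332.41317365] [532 321  12  22 167] ((0.36943691968917847, -0.4996786415576935), (0.023345153778791428, 0.04575396701693535), 74.87920379638672)
[381.1656051  457.45586897] [ 363  434   32   46 1099] ((0.1084250807762146, -0.12110376358032227), (0.06829666346311569, 0.09867370873689651), 87.6921615600586)
[296.64285714 442.17226891] [286 437  24  13 238] ((0.14317293465137482, 0.05671964958310127), (0.050615984946489334, 0.02620958350598812), 88.87433624267578)
orange [466.29411765   5.23529412] [461   2  12  10  34]
orange [395.03030303  15.75757576] [390  12  12  11  33]
orange [386.85185185 215.48148148] [384 213   7   7  27]
orange [381.02702703 229.2972973 ] [378 222   7  15  37]
blue [290.38235294 186.97058824] [284 184  13   7  34]
blue [318.80952381 197.57142857] [314 194  10   8  21]
blue [350.86363636 200.95454545] [348 198   7   7  22]
```

View pics/t1.png

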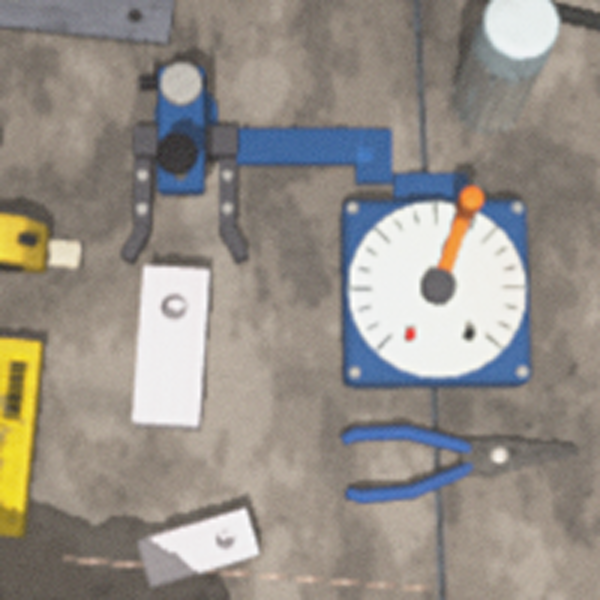

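View pics/s1.png

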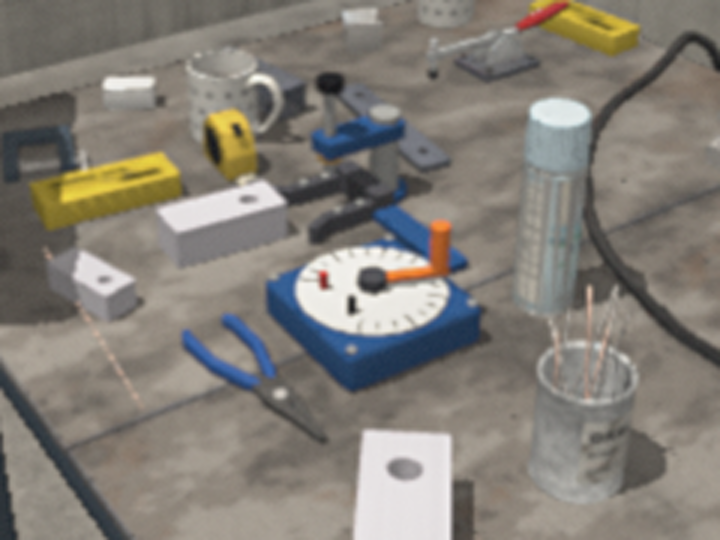

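```bash
python3 - <<'E'
from h import *
c=cam("top")
f=lambda x,y,z:print((x,y),z,onz(c,[[x/3+230-.33,y/3+150-.33]],z)[0])
f(178,153,.158);f(181,82,.100);f(438,286,.061);f(470,198,.104)
f(410,333,.062);f(470,331,.062)
print("rails");
for p in [(152,165),(152,215),(220,165),(220,215),(130,262),(240,260),(144,175),(143,208),(226,173),(228,208)]: f(*p,.022)
print("housing corners")
for p in [(343,200),(524,197),(530,384),(344,386)]: f(*p,.045)
print("blk")
for p in [(142,264),(210,267),(200,427),(132,423),(175,306)]: f(*p,.042)
save(c,"t2",(255,160,345,310),4)
# subpixel head/hub
E
```

```text
(178, 153) 0.158 [0.66128607 0.06105808 0.158     ]
(181, 82) 0.1 [0.73139231 0.06073651 0.1       ]
(438, 286) 0.061 [ 0.5779913  -0.12981733  0.061     ]
(470, 198) 0.104 [ 0.63593886 -0.15193748  0.104     ]
(410, 333) 0.062 [ 0.54244224 -0.10706827  0.062     ]
(470, 331) 0.062 [ 0.5428072  -0.15244044  0.062     ]
rails
(152, 165) 0.022 [0.68726658 0.08791583 0.022     ]
(152, 215) 0.022 [0.64680997 0.08833123 0.022     ]
(220, 165) 0.022 [0.68595795 0.03418591 0.022     ]
(220, 215) 0.022 [0.64552772 0.03492894 0.022     ]
(130, 262) 0.022 [0.60963236 0.10594407 0.022     ]
(240, 260) 0.022 [0.60918663 0.01998618 0.022     ]
(144, 175) 0.022 [0.67928962 0.09431706 0.022     ]
(143, 208) 0.022 [0.6526151  0.09535309 0.022     ]
(226, 173) 0.022 [0.67934111 0.02957174 0.022     ]
(228, 208) 0.022 [0.65100754 0.02854121 0.022     ]
housing corners
(343, 200) 0.045 [ 0.65006372 -0.06083069  0.045     ]
(524, 197) 0.045 [ 0.64923288 -0.20154346  0.045     ]
(530, 384) 0.045 [ 0.50342423 -0.19853878  0.045     ]
(344, 386) 0.045 [ 0.50565415 -0.05692421  0.045     ]
blk
(142, 264) 0.042 [0.60396245 0.09522681 0.042     ]
(210, 267) 0.042 [0.60037762 0.04295168 0.042     ]
(200, 427) 0.042 [0.47746428 0.05274898 0.042     ]
(132, 423) 0.042 [0.48164114 0.10416504 0.042     ]
(175, 306) 0.042 [0.57063481 0.07028323 0.042     ]
```

View pics/t2.png

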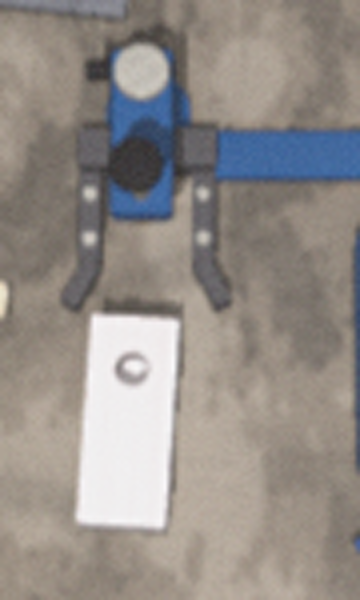

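```bash
cat >> h.py <<'E'
G0=np.array([.6325,.062]); GH=-.024
def gauge(x,y):
    c,s=np.cos(GH),np.sin(GH); return G0+[c*x-s*y,s*x+c*y]
def st():
    s=manip.sense(); M=R.from_quat(s["eef_rot"]).as_matrix()
    a=np.arctan2(M[1,0],M[0,0])
    print("t %.2f pos %s ang %.4f tilt %.4f gap %.4f F %s"%(s["t"],s["position"].round(4),a,M[2,2],s["finger_gap"],s["ft_force"].round(1)))
    return s,M,a
def go(p,ang=None):
    s,M,a=st(); d=M.T@(np.array(p)-s["position"])
    print("delta",d.round(4),"yaw",None if ang is None else round((a-ang+np.pi)%(2*np.pi)-np.pi,4))
E
python3 -c "
from h import *
go([.4959,.078,.25],1.487)"
```

```text
t 0.30 pos [0.2029 0.5111 0.2501] ang 1.1930 tilt -1.0000 gap 0.0855 F [0.3 0.1 0.2]
delta [-2.945e-01  4.322e-01  1.000e-04] yaw -0.294
```

>>> carry_out --moves '[{"grip":100,"delta_pos":[-0.02,0.03,0],"yaw":-0.1},{"grip":100,"delta_pos":[-0.045,0.065,0],"yaw":-0.2},{"grip":100,"delta_pos":[-0.07,0.1,0],"yaw":-0.294},{"grip":100,"delta_pos":[-0.095,0.14,0],"yaw":-0.294},{"grip":100,"delta_pos":[-0.12,0.18,0],"yaw":-0.294},{"grip":100,"delta_pos":[-0.145,0.215,0],"yaw":-0.294},{"grip":100,"delta_pos":[-0.17,0.25,0],"yaw":-0.294},{"grip":100,"delta_pos":[-0.19,0.28,0],"yaw":-0.294}]'

```text
t: 1.1
position: [0.3938, 0.2294, 0.2504]
eef_rot: [0.736, 0.677, 0.0, 0.0]
ft_force: [0.4, 1.0, 1.1]
finger_gap: 0.0852
```

```bash
python3 -c "
from h import *
go([.4959,.078,.20],1.487)"
```

```text
t 1.10 pos [0.3938 0.2294 0.2504] ang 1.4863 tilt -1.0000 gap 0.0852 F [0.4 1.  1.1]
delta [-0.1422  0.1145  0.0505] yaw -0.0007
```

>>> carry_out --moves '[{"grip":100,"delta_pos":[-0.035,0.028,0.01],"yaw":0},{"grip":100,"delta_pos":[-0.07,0.056,0.02],"yaw":0},{"grip":100,"delta_pos":[-0.105,0.084,0.035],"yaw":0},{"grip":100,"delta_pos":[-0.13,0.105,0.05],"yaw":0},{"grip":100,"delta_pos":[-0.142,0.1145,0.07],"yaw":0},{"grip":100,"delta_pos":[-0.142,0.1145,0.09],"yaw":0},{"grip":100,"delta_pos":[-0.142,0.1145,0.1],"yaw":0}]'

```text
t: 1.8
position: [0.4948, 0.0796, 0.1486]
eef_rot: [0.737, 0.676, -0.001, -0.001]
ft_force: [-0.2, 0.4, 0.2]
finger_gap: 0.0856
```

```bash
python3 -c "
from h import *
go([.4959,.078,.03],1.487)
c=cam('wrist');save(c,'w1')
print(proj(c,[[.4959,.078,.042]]))
m=((c['pixels'].min(2)>190)).astype(np.uint8)
n,l,s,ce=cv2.connectedComponentsWithStats(m)
i=1+s[1:,4].argmax(); print(s[i])
cn=max(cv2.findContours((l==i).astype(np.uint8),0,cv2.CHAIN_APPROX_NONE)[0],key=len)
print(cv2.minAreaRect(onz(c,cn.reshape(-1,2),.042)[:,:2].astype(np.float32)))
"
```

```text
t 1.80 pos [0.4948 0.0796 0.1486] ang 1.4857 tilt -1.0000 gap 0.0856 F [-0.2  0.4  0.2]
delta [-0.0015  0.0015  0.1186] yaw -0.0013
[[318.969818   240.27926467]]
[    0   283   144   135 10359]
((0.5629643797874451, -0.13804645836353302), (0.10237346589565277, 0.1350848525762558), 19.343032836914062)
```

View pics/w1.png

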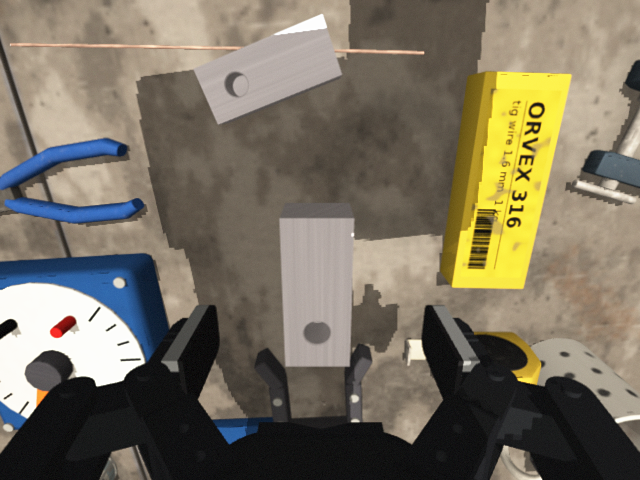

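```bash
python3 -c "
from h import *
c=cam('wrist')
print(onz(c,[(280,218),(355,218),(350,366),(285.5,366),(317,333)],.042))
print(onz(c,[(278,404),(351,402),(289,420),(343,420),(258,357),(370,352)],.022))
"
```

```text
[[0.47719338 0.05407535 0.042     ]
 [0.48138853 0.10353471 0.042     ]
 [0.59977466 0.09346851 0.042     ]
 [0.59555421 0.04395764 0.042     ]
 [0.5679371  0.07072871 0.042     ]]
[[0.65126702 0.02903661 0.022     ]
 [0.65447519 0.0928326  0.022     ]
 [0.67011922 0.03657893 0.022     ]
 [0.67421662 0.08458847 0.022     ]
 [0.60070398 0.01859806 0.022     ]
 [0.60361789 0.11136257 0.022     ]]
```

>>> carry_out --moves '[{"grip":100,"delta_pos":[-0.0015,0,0.03],"yaw":0},{"grip":100,"delta_pos":[-0.0015,0,0.06],"yaw":0},{"grip":100,"delta_pos":[-0.0015,0,0.09],"yaw":0},{"grip":100,"delta_pos":[-0.0015,0,0.11],"yaw":0},{"grip":100,"delta_pos":[-0.0015,0,0.12],"yaw":0},{"grip":70,"delta_pos":[-0.0015,0,0.12],"yaw":0},{"grip":50,"delta_pos":[-0.0015,0,0.12],"yaw":0},{"grip":50,"delta_pos":[-0.0015,0,0.12],"yaw":0}]' --grip_force 25

```text
t: 2.7
position: [0.496, 0.0786, 0.0318]
eef_rot: [0.736, 0.677, 0.001, 0.001]
ft_force: [-0.1, -0.8, 1.2]
finger_gap: 0.0498
```

>>> carry_out --moves '[{"grip":40,"delta_pos":[0,0,0],"yaw":0},{"grip":40,"delta_pos":[0,0,0],"yaw":0},{"grip":40,"delta_pos":[0,0,0],"yaw":0},{"grip":40,"delta_pos":[0,0,0],"yaw":0}]' --grip_force 25

```text
t: 3.1
position: [0.496, 0.0786, 0.0318]
eef_rot: [0.736, 0.677, 0.001, 0.001]
ft_force: [-1.2, -0.6, 6.6]
finger_gap: 0.0494
```

```bash
python3 -c "
from h import *
g=gauge(-.075,0); go([g[0],g[1],.028],1.5708-.024)
g=gauge(-.045,0); go([g[0],g[1],.028],1.5708-.024)
"
```

```text
t 3.10 pos [0.496  0.0786 0.0318] ang 1.4868 tilt -1.0000 gap 0.0494 F [-1.2 -0.6  6.6]
delta [-0.0096  0.0625  0.0039] yaw -0.06
t 3.10 pos [0.496  0.0786 0.0318] ang 1.4868 tilt -1.0000 gap 0.0494 F [-1.2 -0.6  6.6]
delta [-0.0078  0.0925  0.004 ] yaw -0.06
```

>>> carry_out --moves '[{"grip":40,"delta_pos":[-0.004,0.0,0],"yaw":-0.03},{"grip":40,"delta_pos":[-0.0095,0.005,0],"yaw":-0.06},{"grip":40,"delta_pos":[-0.0095,0.015,0],"yaw":-0.06},{"grip":40,"delta_pos":[-0.0095,0.025,0],"yaw":-0.06},{"grip":40,"delta_pos":[-0.0095,0.03,0],"yaw":-0.06},{"grip":40,"delta_pos":[-0.0095,0.03,0],"yaw":-0.06}]'

```text
t: 3.7
position: [0.5232, 0.067, 0.0317]
eef_rot: [0.715, 0.699, -0.0, -0.001]
ft_force: [-9.8, 0.6, 15.1]
finger_gap: 0.0495
```

```bash
python3 -c "
from h import *
g=gauge(-.043,0); go([g[0],g[1],.03],1.5708-.024)
c=cam('top'); save(c,'t3',(255,160,345,310),4)
c=cam('wrist'); save(c,'w3')
"
```

```text
t 3.70 pos [0.5232 0.067  0.0317] ang 1.5473 tilt -1.0000 gap 0.0495 F [-9.8  0.6 15.1]
delta [-0.0024  0.0664  0.0016] yaw 0.0005
```

View pics/t3.png

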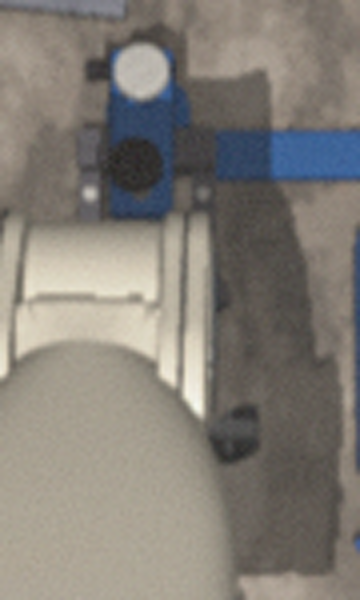

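View pics/w3.png

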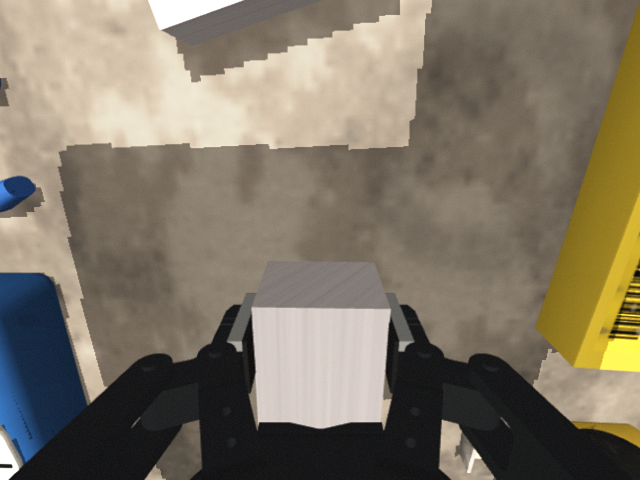

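>>> carry_out --moves '[{"grip":40,"delta_pos":[-0.0025,0.0,-0.002],"yaw":0},{"grip":40,"delta_pos":[-0.0025,0.01,-0.003],"yaw":0},{"grip":40,"delta_pos":[-0.0025,0.02,-0.003],"yaw":0},{"grip":40,"delta_pos":[-0.0025,0.03,-0.003],"yaw":0},{"grip":40,"delta_pos":[-0.0025,0.035,-0.003],"yaw":0},{"grip":40,"delta_pos":[-0.0025,0.035,-0.003],"yaw":0}]' --grip_force 20

```text
t: 4.4
position: [0.5605, 0.0634, 0.0331]
eef_rot: [0.715, 0.699, 0.0, 0.0]
ft_force: [0.9, -0.0, -4.3]
finger_gap: 0.0496
```

```bash
python3 -c "
from h import *
g=gauge(-.043,0); go([g[0],g[1],.03],1.5708-.024)
c=cam('scene'); save(c,'s3',(220,190,460,370),3)
"
```

```text
t 4.40 pos [0.5605 0.0634 0.0331] ang 1.5470 tilt -1.0000 gap 0.0496 F [ 0.9 -0.  -4.3]
delta [0.0003 0.029  0.0031] yaw 0.0002
```

View pics/s3.png

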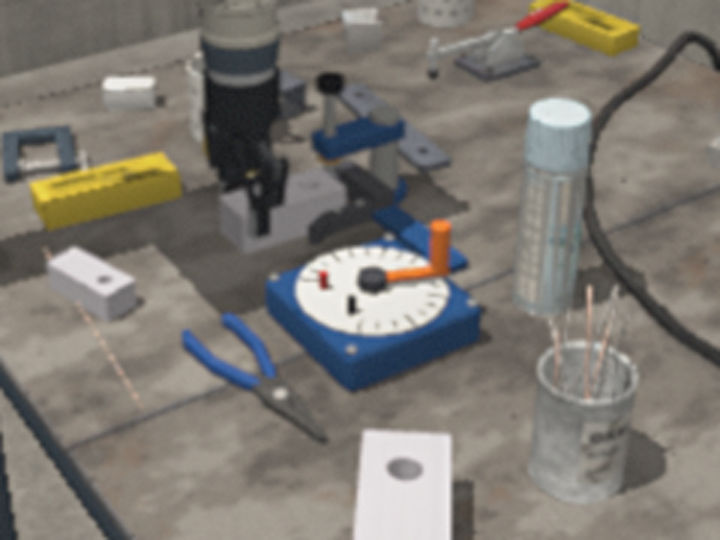

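>>> carry_out --moves '[{"grip":40,"delta_pos":[0,0.006,0],"yaw":0},{"grip":40,"delta_pos":[0,0.012,0],"yaw":0},{"grip":40,"delta_pos":[0,0.018,0],"yaw":0},{"grip":40,"delta_pos":[0,0.022,0],"yaw":0},{"grip":40,"delta_pos":[0,0.022,0],"yaw":0}]'

```text
t: 4.95
position: [0.582, 0.0629, 0.0332]
eef_rot: [0.715, 0.699, 0.0, 0.0]
ft_force: [1.0, 0.9, -4.9]
finger_gap: 0.0499
```

```bash
python3 -c "
from h import *
g=gauge(-.043,0); go([g[0],g[1],.03],1.5708-.024)
"
```

```text
t 4.95 pos [0.582  0.0629 0.0332] ang 1.5470 tilt -1.0000 gap 0.0499 F [ 1.   0.9 -4.9]
delta [0.0003 0.0075 0.0032] yaw 0.0002
```

>>> carry_out --moves '[{"grip":40,"delta_pos":[0,0.003,0.002],"yaw":0},{"grip":40,"delta_pos":[0,0.006,0.002],"yaw":0},{"grip":40,"delta_pos":[0,0.008,0.002],"yaw":0},{"grip":40,"delta_pos":[0,0.01,0.002],"yaw":0},{"grip":40,"delta_pos":[0,0.01,0.002],"yaw":0}]'

```text
t: 5.45
position: [0.5884, 0.0627, 0.0315]
eef_rot: [0.716, 0.699, -0.002, -0.002]
ft_force: [-15.5, -0.5, 11.7]
finger_gap: 0.0496
```

```bash
python3 -c "
from h import *
g=gauge(-.043,0); go([g[0],g[1],.03],1.5708-.024)
c=cam('wrist');save(c,'w4')
"
```

```text
t 5.45 pos [0.5884 0.0627 0.0315] ang 1.5468 tilt -1.0000 gap 0.0496 F [-15.5  -0.5  11.7]
delta [0.0004 0.0011 0.0015] yaw -0.0
```

View pics/w4.png

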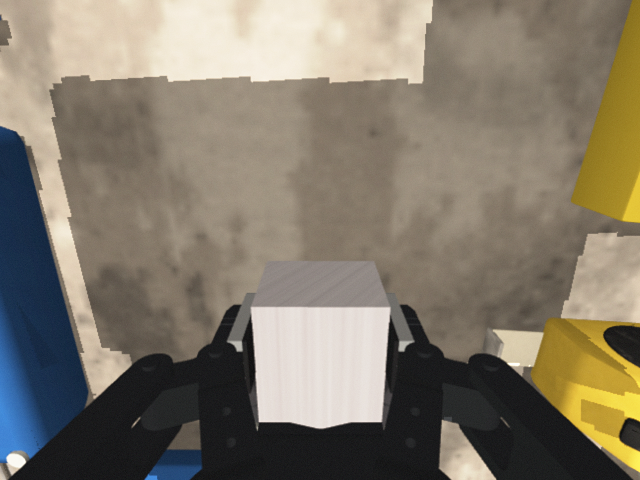

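>>> carry_out --moves '[{"grip":40,"delta_pos":[0,0,-0.003],"yaw":0},{"grip":40,"delta_pos":[0,0.002,-0.003],"yaw":0},{"grip":40,"delta_pos":[0,0.004,-0.003],"yaw":0},{"grip":40,"delta_pos":[0,0.006,-0.003],"yaw":0},{"grip":40,"delta_pos":[0,0.006,-0.003],"yaw":0}]'

```text
t: 6.0
position: [0.5899, 0.0624, 0.0319]
eef_rot: [0.716, 0.699, -0.006, -0.005]
ft_force: [-26.8, -2.1, 1.5]
finger_gap: 0.0498
```

```bash
python3 -c "
from h import *
g=gauge(-.043,0); go([g[0],g[1],.03],1.5708-.024)
"
```

```text
t 6.00 pos [0.5899 0.0624 0.0319] ang 1.5468 tilt -0.9999 gap 0.0498 F [-26.8  -2.1   1.5]
delta [ 0.0007 -0.0004  0.0019] yaw 0.0
```

>>> carry_out --moves '[{"grip":40,"delta_pos":[0,-0.006,0],"yaw":0},{"grip":72,"delta_pos":[0,-0.006,0],"yaw":0},{"grip":72,"delta_pos":[0,-0.006,0],"yaw":0},{"grip":72,"delta_pos":[0,-0.006,-0.03],"yaw":0},{"grip":72,"delta_pos":[0,-0.02,-0.07],"yaw":0},{"grip":72,"delta_pos":[0,-0.06,-0.1],"yaw":0},{"grip":72,"delta_pos":[0,-0.1,-0.13],"yaw":0},{"grip":72,"delta_pos":[0,-0.1,-0.15],"yaw":0}]'

```text
t: 6.8
position: [0.4943, 0.0652, 0.1873]
eef_rot: [0.715, 0.699, 0.001, 0.001]
ft_force: [0.2, -0.3, -0.1]
finger_gap: 0.0615
```

```bash
python3 -c "
from h import *
st()
c=cam('wrist');save(c,'w5')
c=cam('top');save(c,'t5',(230,150,430,350),3)
c=cam('scene');save(c,'s5',(220,190,460,370),3)
"
```

```text
t 6.80 pos [0.4943 0.0652 0.1873] ang 1.5474 tilt -1.0000 gap 0.0615 F [ 0.2 -0.3 -0.1]
```

View pics/w5.png

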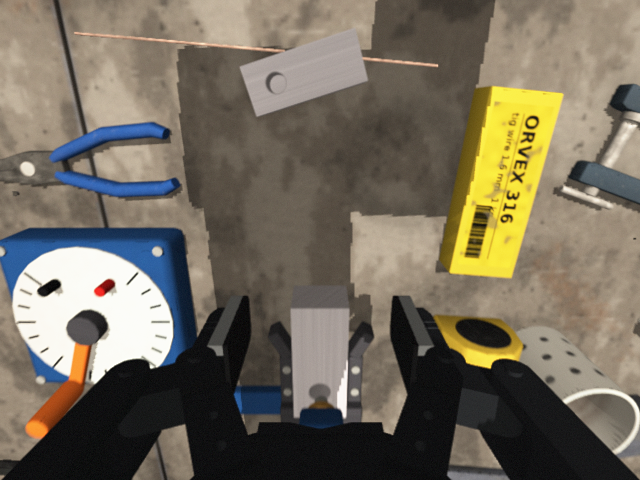

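View pics/t5.png

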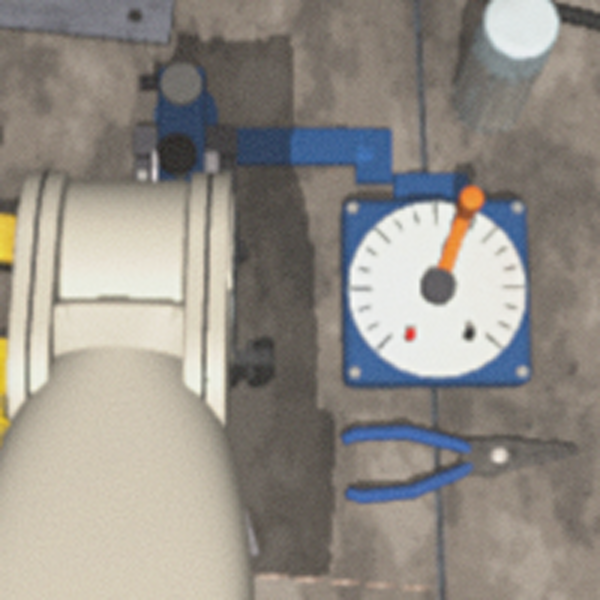

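View pics/s5.png

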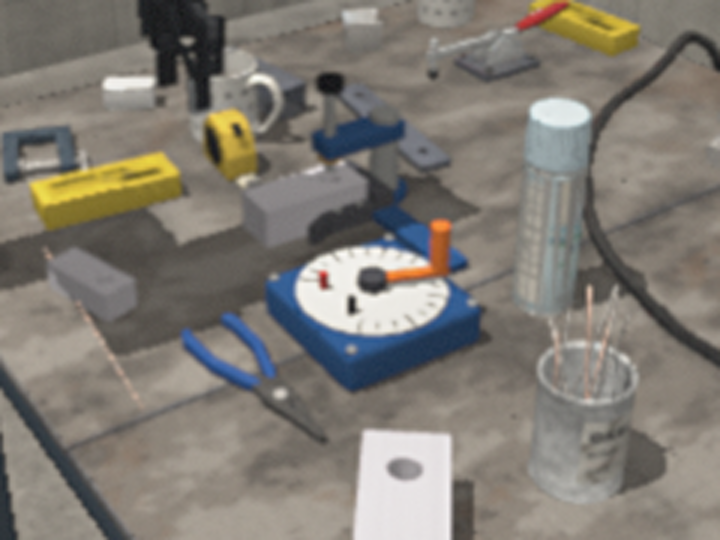

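```bash
python3 -c "
from h import *
c=cam('wrist')
P=onz(c,[(291.5,307.5),(348.5,307.5),(320,391)],.042);print(P)
L=onz(c,[(277,327),(365,323),(287,370),(356,369)],.022);print(L)
H=onz(c,[(88,325)],.061);print('hub',H)
for p in P: 
  d=p[:2]-G0; print(d@[np.cos(GH),np.sin(GH)],d@[-np.sin(GH),np.cos(GH)])
save(c,'w6',(180,260,460,460),2.8)
"
```

```text
[[0.57492777 0.03802049 0.042     ]
 [0.5761009  0.08627684 0.042     ]
 [0.66460316 0.06002849 0.042     ]]
[[0.607392   0.02140545 0.022     ]
 [0.60504982 0.10314922 0.022     ]
 [0.65672473 0.02799934 0.022     ]
 [0.65718141 0.09535229 0.022     ]]
hub [[ 0.57602955 -0.12489803  0.061     ]]
-0.05698019830855179 -0.025354204095266685
-0.05696544245058804 0.022916400359725638
0.032141223533762406 -0.0012005389562081978
```

View pics/w6.png

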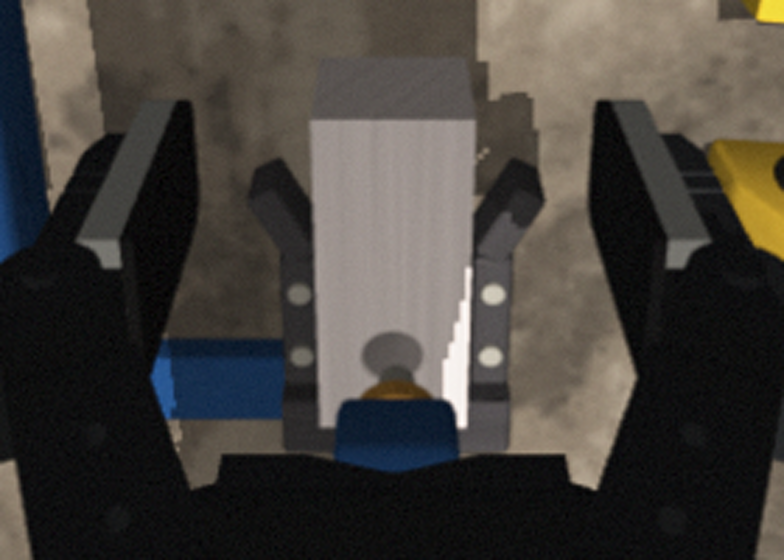

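>>> carry_out --moves '[{"grip":0,"delta_pos":[0,0,0.03],"yaw":0},{"grip":0,"delta_pos":[0,0.0,0.07],"yaw":0},{"grip":0,"delta_pos":[0,0.01,0.11],"yaw":0},{"grip":0,"delta_pos":[0,0.03,0.145],"yaw":0},{"grip":0,"delta_pos":[0,0.05,0.15],"yaw":0},{"grip":0,"delta_pos":[0,0.06,0.15],"yaw":0},{"grip":0,"delta_pos":[0,0.065,0.15],"yaw":0},{"grip":0,"delta_pos":[0,0.067,0.15],"yaw":0}]'

```text
t: 7.8
position: [0.5602, 0.0633, 0.0326]
eef_rot: [0.715, 0.699, -0.003, -0.003]
ft_force: [-17.6, -1.6, -1.6]
finger_gap: -0.0002
```

>>> carry_out --moves '[{"grip":0,"delta_pos":[0,0.002,0],"yaw":0},{"grip":0,"delta_pos":[0,0.004,0],"yaw":0},{"grip":0,"delta_pos":[0,0.006,0],"yaw":0}]'

```text
t: 8.1
position: [0.5603, 0.0633, 0.0323]
eef_rot: [0.715, 0.699, -0.007, -0.007]
ft_force: [-41.9, -2.9, 15.3]
finger_gap: -0.0001
```

>>> carry_out --moves '[{"grip":0,"delta_pos":[0,-0.015,0],"yaw":0},{"grip":0,"delta_pos":[0,-0.02,-0.03],"yaw":0},{"grip":0,"delta_pos":[0,-0.02,-0.07],"yaw":0},{"grip":0,"delta_pos":[0,-0.02,-0.11],"yaw":0},{"grip":0,"delta_pos":[0,-0.02,-0.15],"yaw":0},{"grip":0,"delta_pos":[0,-0.02,-0.18],"yaw":0},{"grip":0,"delta_pos":[0,-0.02,-0.18],"yaw":0}]'

```text
t: 8.8
position: [0.5517, 0.0636, 0.2194]
eef_rot: [0.715, 0.699, 0.003, 0.003]
ft_force: [-0.1, 0.3, 1.1]
finger_gap: 0.0003
```

```bash
python3 -c "
from h import *
go([.6615,.0612,.2],1.5708-.024)
c=cam('wrist');save(c,'w7')
print(proj(c,[[.6615,.0612,.158]]))
c=cam('top');save(c,'t7',(255,160,345,310),4)
"
```

```text
t 8.80 pos [0.5517 0.0636 0.2194] ang 1.5471 tilt -1.0000 gap 0.0003 F [-0.1  0.3  1.1]
delta [0.0002 0.1097 0.0203] yaw 0.0003
[[321.70231148 416.20470577]]
```

View pics/w7.png

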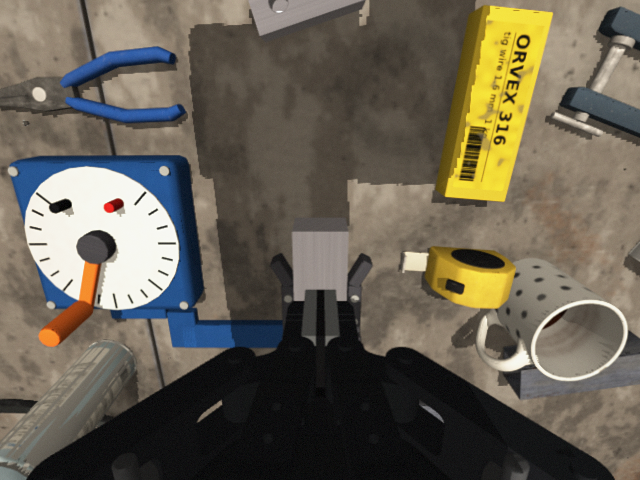

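View pics/t7.png

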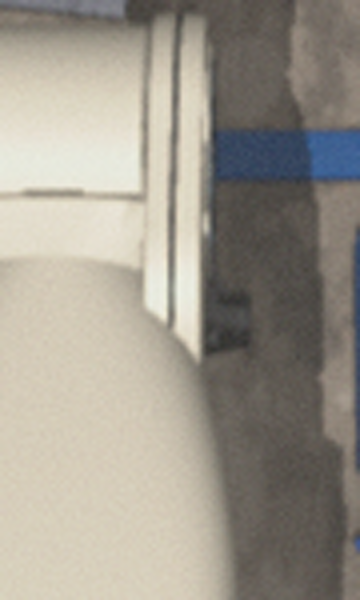

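>>> carry_out --moves '[{"grip":0,"delta_pos":[0,0.035,0],"yaw":0},{"grip":0,"delta_pos":[0,0.07,0],"yaw":0},{"grip":0,"delta_pos":[0,0.1,0],"yaw":0},{"grip":0,"delta_pos":[0,0.11,0],"yaw":0},{"grip":0,"delta_pos":[0,0.11,0.015],"yaw":0},{"grip":0,"delta_pos":[0,0.11,0.03],"yaw":0},{"grip":0,"delta_pos":[0,0.11,0.038],"yaw":0}]'

```text
t: 9.6
position: [0.659, 0.0611, 0.174]
eef_rot: [0.715, 0.699, -0.001, -0.001]
ft_force: [-1.2, -0.1, 3.6]
finger_gap: 0.0002
```

```bash
python3 -c "
from h import *
go([.6615,.0612,.138],1.5708-.024)
c=cam('scene');save(c,'s8',(250,150,400,290),4)
"
```

```text
t 9.60 pos [0.659  0.0611 0.174 ] ang 1.5470 tilt -1.0000 gap 0.0002 F [-1.2 -0.1  3.6]
delta [0.0002 0.0026 0.036 ] yaw 0.0002
```

View pics/s8.png

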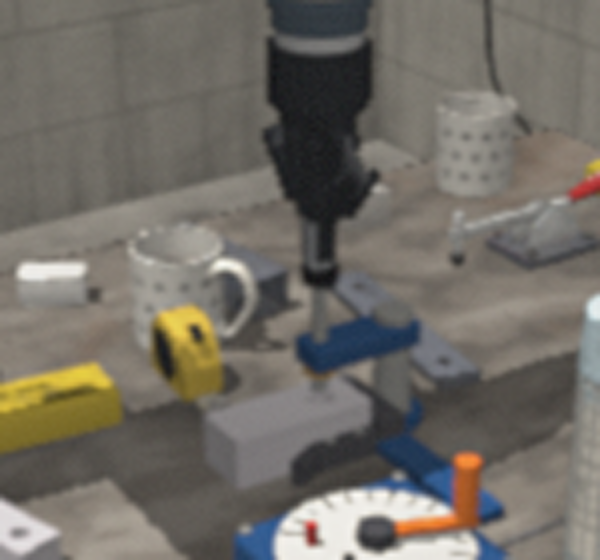

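The fingertips are on the black head at (320,275), with contact at tip height about 0.155 as expected. I'll push down now.

>>> carry_out --moves '[{"grip":0,"delta_pos":[0,0.002,0.006],"yaw":0},{"grip":0,"delta_pos":[0,0.002,0.012],"yaw":0},{"grip":0,"delta_pos":[0,0.002,0.018],"yaw":0},{"grip":0,"delta_pos":[0,0.002,0.024],"yaw":0},{"grip":0,"delta_pos":[0,0.002,0.029],"yaw":0}]'

```text
t: 10.15
position: [0.6621, 0.061, 0.147]
eef_rot: [0.715, 0.699, 0.0, 0.0]
ft_force: [-3.4, 0.3, 3.7]
finger_gap: -0.0002
```

>>> carry_out --moves '[{"grip":0,"delta_pos":[0,0,0.003],"yaw":0},{"grip":0,"delta_pos":[0,0,0.006],"yaw":0}]'

```text
t: 10.35
position: [0.6621, 0.061, 0.141]
eef_rot: [0.715, 0.699, -0.0, -0.0]
ft_force: [-2.8, 1.3, 3.6]
finger_gap: -0.0002
```

>>> carry_out --moves '[{"grip":0,"delta_pos":[0,0,0.002],"yaw":0},{"grip":0,"delta_pos":[0,0,0.004],"yaw":0},{"grip":0,"delta_pos":[0,0,0.006],"yaw":0}]'

```text
t: 10.65
position: [0.6622, 0.061, 0.1378]
eef_rot: [0.715, 0.699, 0.001, 0.001]
ft_force: [-13.0, 0.9, 35.8]
finger_gap: -0.0002
```

>>> carry_out --moves '[{"grip":0,"delta_pos":[0,0,-0.01],"yaw":0},{"grip":0,"delta_pos":[0,0,-0.04],"yaw":0},{"grip":0,"delta_pos":[0,0,-0.08],"yaw":0},{"grip":0,"delta_pos":[0,-0.04,-0.11],"yaw":0},{"grip":0,"delta_pos":[0,-0.08,-0.13],"yaw":0},{"grip":0,"delta_pos":[0.04,-0.12,-0.14],"yaw":0},{"grip":0,"delta_pos":[0.08,-0.15,-0.14],"yaw":0},{"grip":0,"delta_pos":[0.12,-0.15,-0.14],"yaw":0}]'

```text
t: 11.45
position: [0.5127, 0.1849, 0.277]
eef_rot: [0.716, 0.698, 0.001, 0.001]
ft_force: [1.9, 0.1, -0.3]
finger_gap: 0.0001
```

```bash
python3 -c "
from h import *
st()
c=cam('top');save(c,'t9',(230,130,530,330),2.6)
c=cam('scene');save(c,'s9',(250,150,450,320),4)
"
```

```text
t 11.45 pos [0.5127 0.1849 0.277 ] ang 1.5455 tilt -1.0000 gap 0.0001 F [ 1.9  0.1 -0.3]
```

View pics/t9.png

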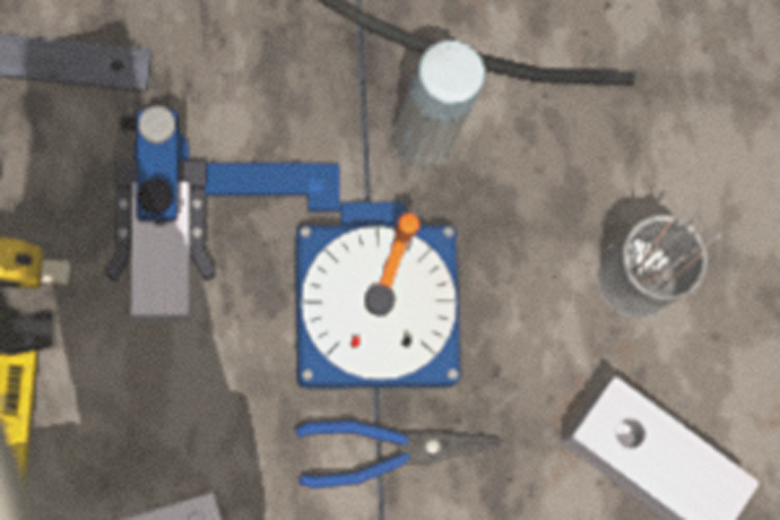

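View pics/s9.png

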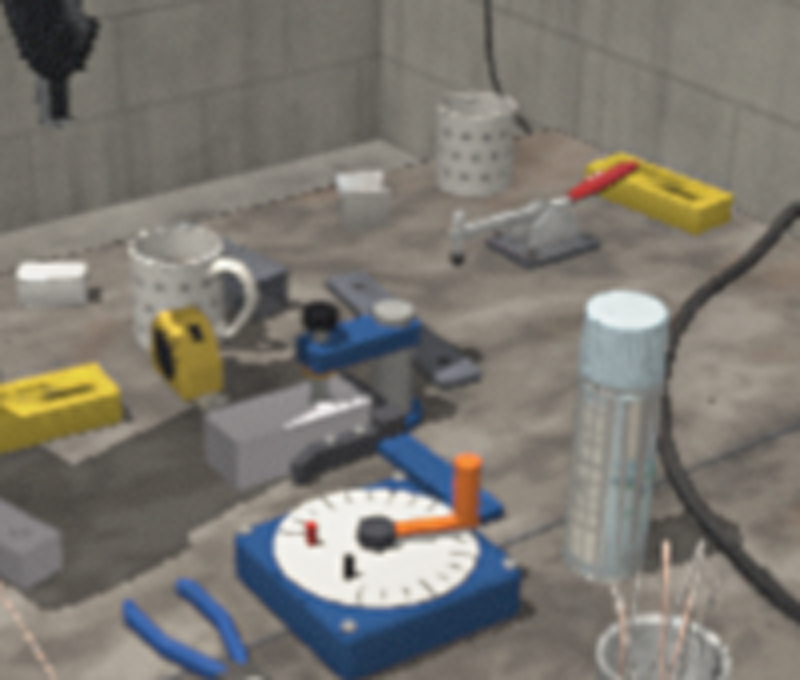

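Rod head is down at (320,318) in the scene crop, just above the bracket, and the block is home. That last sideways move went left rather than right, but it touched nothing. Next I'll measure around the dial.

```bash
python3 -c "
from h import *
c=cam('top')
f=lambda n,x,y,z:print(n,onz(c,[[x/2.6+230-.3,y/2.6+130-.3]],z)[0])
f('head',155,196,.119);f('can',453,72,.2);f('tin',665,257,.12);f('hub',380,300,.061);f('post',408,224,.104);f('red',356,341,.062)
f('blk near L',132,315,.042);f('blk near R',189,315,.042)
go([.615,-.185,.25],1.547)
"
```

```text
head [0.66136795 0.06227413 0.119     ]
can [ 0.73884526 -0.18323928  0.2       ]
tin [ 0.59832741 -0.3690788   0.12      ]
hub [ 0.57779362 -0.13022815  0.061     ]
post [ 0.63550589 -0.15255603  0.104     ]
red [ 0.54200673 -0.10769961  0.062     ]
blk near L [0.57293767 0.08757426 0.042     ]
blk near R [0.5717587  0.03720745 0.042     ]
t 11.60 pos [0.5146 0.1867 0.2756] ang 1.5508 tilt -1.0000 gap 0.0001 F [-0.2 -0.8  0.3]
delta [-0.3696  0.1078  0.0256] yaw 0.0038
```

>>> carry_out --moves '[{"grip":0,"delta_pos":[-0.035,0.01,0],"yaw":0},{"grip":0,"delta_pos":[-0.075,0.02,0],"yaw":0},{"grip":0,"delta_pos":[-0.12,0.035,0],"yaw":0},{"grip":0,"delta_pos":[-0.165,0.05,0],"yaw":0},{"grip":0,"delta_pos":[-0.21,0.065,0],"yaw":0},{"grip":0,"delta_pos":[-0.255,0.08,0],"yaw":0},{"grip":0,"delta_pos":[-0.3,0.095,0],"yaw":0},{"grip":0,"delta_pos":[-0.34,0.105,0],"yaw":0}]'

```text
t: 12.4
position: [0.6123, -0.1619, 0.2746]
eef_rot: [0.716, 0.698, -0.0, 0.0]
ft_force: [0.7, -0.5, -0.1]
finger_gap: -0.0
```

```bash
python3 -c "
from h import *
go([.62,-.192,.09],1.547)
"
```

```text
t 12.40 pos [ 0.6123 -0.1619  0.2746] ang 1.5450 tilt -1.0000 gap -0.0000 F [ 0.7 -0.5 -0.1]
delta [-0.0299  0.0085  0.1846] yaw -0.002
```

>>> carry_out --moves '[{"grip":0,"delta_pos":[-0.03,0.0085,0.02],"yaw":0},{"grip":0,"delta_pos":[-0.03,0.0085,0.06],"yaw":0},{"grip":0,"delta_pos":[-0.03,0.0085,0.1],"yaw":0},{"grip":0,"delta_pos":[-0.03,0.0085,0.14],"yaw":0},{"grip":0,"delta_pos":[-0.03,0.0085,0.17],"yaw":0},{"grip":0,"delta_pos":[-0.03,0.0085,0.184],"yaw":0},{"grip":0,"delta_pos":[-0.03,0.0085,0.184],"yaw":0}]'

```text
t: 13.1
position: [0.6183, -0.189, 0.0884]
eef_rot: [0.716, 0.698, -0.001, -0.002]
ft_force: [-0.2, 0.5, 0.3]
finger_gap: 0.0
```

```bash
cat > arc.py <<'E'
from h import *
import sys
s,M,a=st()
for phi in map(float,sys.argv[1:]):
    p=np.array([.5778+.062*np.cos(phi),-.130+.062*np.sin(phi),.09])
    print(phi,(M.T@(p-s["position"])).round(4))
E
python3 arc.py -.8 -.65 -.5 -.35 -.2 -.05 .1 .25
python3 -c "
from h import *
c=cam('scene');save(c,'s10',(270,150,450,320),4)"
```

```text
t 13.10 pos [ 0.6183 -0.189   0.0884] ang 1.5456 tilt -1.0000 gap 0.0000 F [-0.2  0.5  0.3]
-0.8 [ 0.0146  0.0023 -0.0016]
-0.65 [ 0.0217  0.0083 -0.0016]
-0.5 [ 0.0296  0.0132 -0.0016]
-0.35 [ 0.0382  0.0168 -0.0017]
-0.2 [ 0.0472  0.0191 -0.0016]
-0.05 [ 0.0564  0.02   -0.0016]
0.1 [ 0.0657  0.0195 -0.0016]
0.25 [ 0.0748  0.0177 -0.0016]
```

View pics/s10.png

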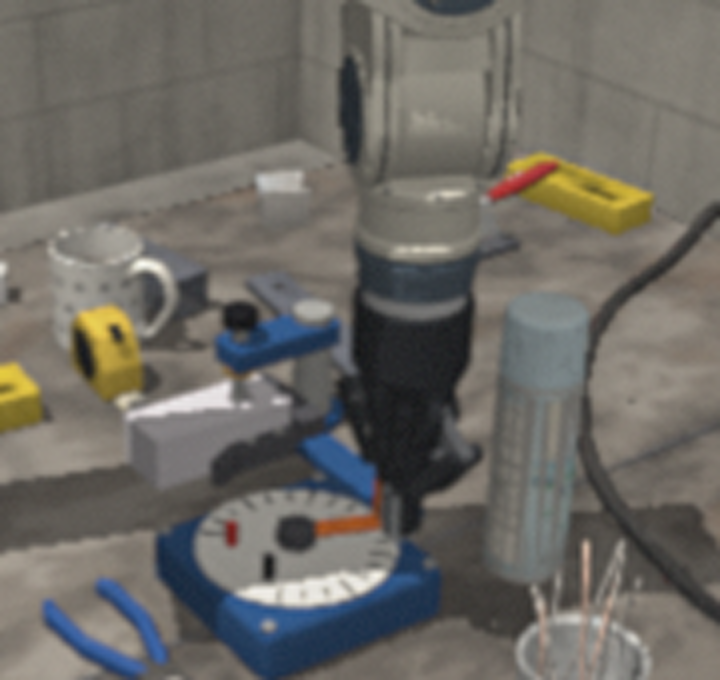

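Fingers are beside the post on its clockwise side (scene crop 395,510), with the rod down and clear of the can. Sweeping anticlockwise.

>>> carry_out --moves '[{"grip":0,"delta_pos":[0.008,0.003,-0.001],"yaw":0},{"grip":0,"delta_pos":[0.015,0.0055,-0.001],"yaw":0},{"grip":0,"delta_pos":[0.0225,0.009,-0.001],"yaw":0},{"grip":0,"delta_pos":[0.03,0.0132,-0.001],"yaw":0},{"grip":0,"delta_pos":[0.038,0.0168,-0.001],"yaw":0},{"grip":0,"delta_pos":[0.047,0.019,-0.001],"yaw":0},{"grip":0,"delta_pos":[0.0565,0.02,-0.001],"yaw":0},{"grip":0,"delta_pos":[0.0655,0.0195,-0.001],"yaw":0}]'

```text
t: 13.95
position: [0.6408, -0.1222, 0.0921]
eef_rot: [0.715, 0.699, -0.0, -0.0]
ft_force: [-0.7, -2.6, 0.6]
finger_gap: 0.0
```

```bash
python3 arc.py .25 .4 .55 .7 .85 1.0 1.15 1.3
python3 -c "
from h import *
c=cam('scene');save(c,'s11',(270,190,450,320),4)
c=cam('wrist');save(c,'w11')"
```

```text
t 13.95 pos [ 0.6408 -0.1222  0.0921] ang 1.5472 tilt -1.0000 gap 0.0000 F [-0.7 -2.6  0.6]
0.25 [ 0.0075 -0.0031  0.0021]
0.4 [ 0.0162 -0.0063  0.0021]
0.55 [ 0.0243 -0.0107  0.0021]
0.7 [ 0.0318 -0.0163  0.0021]
0.85 [ 0.0382 -0.023   0.0021]
1.0 [ 0.0436 -0.0305  0.0021]
1.15 [ 0.0479 -0.0388  0.0021]
1.3 [ 0.0508 -0.0476  0.0021]
```

View pics/s11.png

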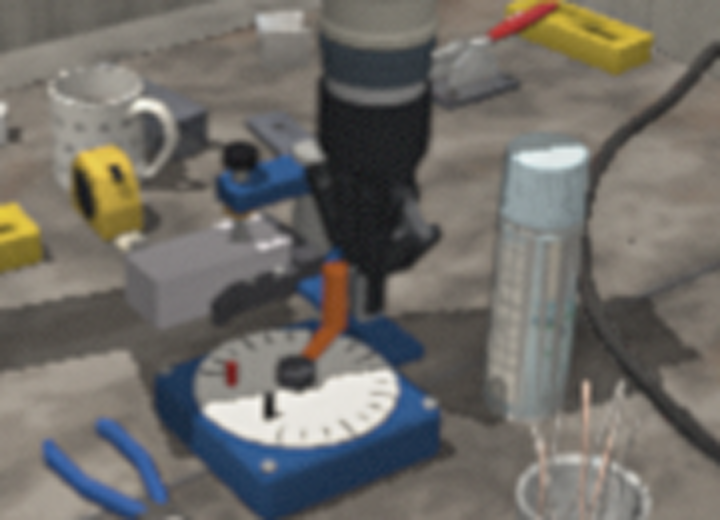

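View pics/w11.png

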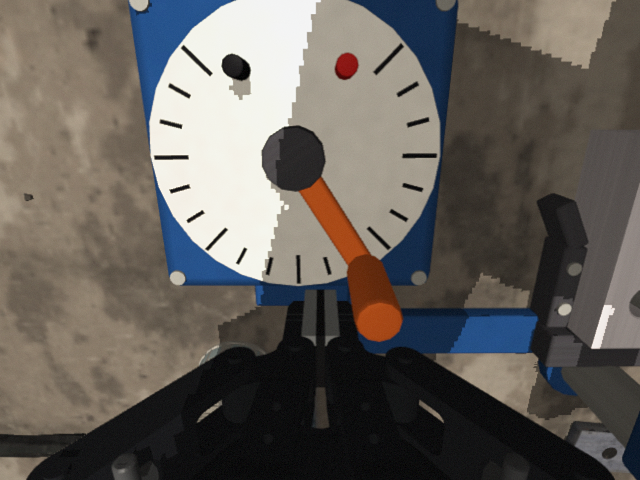

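>>> carry_out --moves '[{"grip":0,"delta_pos":[0.0075,-0.003,0.001],"yaw":0},{"grip":0,"delta_pos":[0.016,-0.0063,0.001],"yaw":0},{"grip":0,"delta_pos":[0.0243,-0.0107,0.001],"yaw":0},{"grip":0,"delta_pos":[0.0318,-0.0163,0.001],"yaw":0},{"grip":0,"delta_pos":[0.038,-0.023,0.001],"yaw":0},{"grip":0,"delta_pos":[0.0436,-0.0305,0.001],"yaw":0},{"grip":0,"delta_pos":[0.048,-0.0388,0.001],"yaw":0},{"grip":0,"delta_pos":[0.051,-0.0476,0.001],"yaw":0}]'

```text
t: 14.85
position: [0.5938, -0.0704, 0.0914]
eef_rot: [0.715, 0.699, 0.0, 0.0]
ft_force: [1.8, -1.4, -0.2]
finger_gap: 0.0002
```

```bash
python3 arc.py 1.4 1.5 1.6 1.7 1.8 1.9 2.0 2.1
python3 -c "
from h import *
c=cam('wrist');save(c,'w12')"
```

```text
t 14.85 pos [ 0.5938 -0.0704  0.0914] ang 1.5473 tilt -1.0000 gap 0.0002 F [ 1.8 -1.4 -0.2]
1.4 [ 0.0014 -0.0055  0.0014]
1.5 [ 0.002  -0.0116  0.0014]
1.6 [ 0.002  -0.0178  0.0014]
1.7 [ 0.0013 -0.024   0.0014]
1.8 [ 0.0001 -0.0301  0.0014]
1.9 [-0.0018 -0.036   0.0014]
2.0 [-0.0042 -0.0417  0.0014]
2.1 [-0.0072 -0.0471  0.0014]
```

View pics/w12.png

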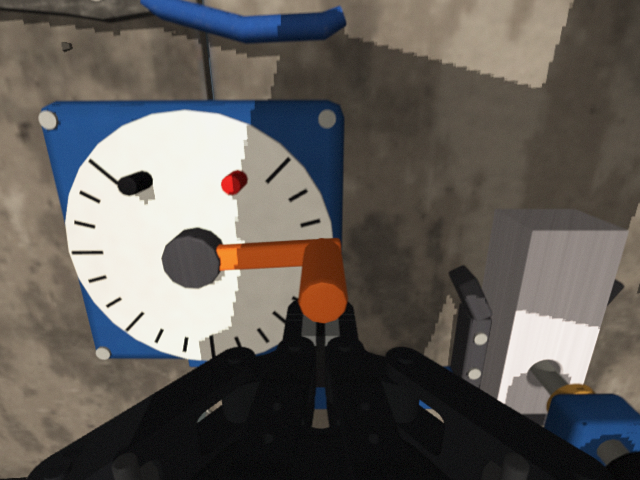

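>>> carry_out --moves '[{"grip":0,"delta_pos":[0.0014,-0.0055,0.001],"yaw":0},{"grip":0,"delta_pos":[0.002,-0.0116,0.001],"yaw":0},{"grip":0,"delta_pos":[0.002,-0.0178,0.001],"yaw":0},{"grip":0,"delta_pos":[0.0013,-0.024,0.001],"yaw":0},{"grip":0,"delta_pos":[0,-0.03,0.001],"yaw":0},{"grip":0,"delta_pos":[-0.0009,-0.033,0.001],"yaw":0}]'

```text
t: 15.5
position: [0.5607, -0.0711, 0.0903]
eef_rot: [0.716, 0.699, 0.0, -0.0]
ft_force: [2.7, -1.8, 0.6]
finger_gap: -0.0004
```

```bash
python3 arc.py  1.9 1.95 2.0 2.05 2.1
python3 -c "
from h import *
c=cam('wrist');save(c,'w13')"
```

```text
t 15.50 pos [ 0.5607 -0.0711  0.0903] ang 1.5468 tilt -1.0000 gap -0.0004 F [ 2.7 -1.8  0.6]
1.9 [-0.0003 -0.003   0.0003]
1.95 [-0.0014 -0.0059  0.0003]
2.0 [-0.0027 -0.0087  0.0003]
2.05 [-0.0042 -0.0114  0.0003]
2.1 [-0.0057 -0.0141  0.0003]
```

View pics/w13.png

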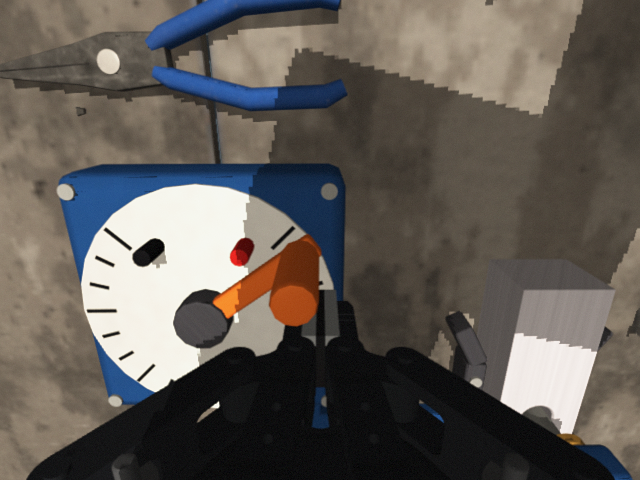

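Pointer (295,280) is nearly at the red pin (240,250). Finger is behind the post. Creeping on.

>>> carry_out --moves '[{"grip":0,"delta_pos":[-0.0005,-0.003,0],"yaw":0},{"grip":0,"delta_pos":[-0.0014,-0.006,0],"yaw":0},{"grip":0,"delta_pos":[-0.0027,-0.0087,0],"yaw":0}]'

```text
t: 15.85
position: [0.5523, -0.0734, 0.0901]
eef_rot: [0.715, 0.699, 0.0, -0.0]
ft_force: [1.8, -0.0, -0.3]
finger_gap: -0.0
```

>>> carry_out --moves '[{"grip":0,"delta_pos":[-0.0008,-0.0015,0],"yaw":0},{"grip":0,"delta_pos":[-0.0015,-0.003,0],"yaw":0}]'

```text
t: 16.05
position: [0.5507, -0.0744, 0.0904]
eef_rot: [0.715, 0.699, 0.002, 0.0]
ft_force: [12.3, 6.8, -4.9]
finger_gap: -0.0001
```

```bash
python3 arc.py  2.0 2.05 2.1 2.15 2.2
python3 -c "
from h import *
c=cam('wrist');save(c,'w14')"
```

```text
t 16.05 pos [ 0.5507 -0.0744  0.0904] ang 1.5475 tilt -1.0000 gap -0.0001 F [12.3  6.8 -4.9]
2.0 [0.0008 0.0013 0.0004]
2.05 [-0.0007 -0.0014  0.0004]
2.1 [-0.0022 -0.0041  0.0004]
2.15 [-0.0039 -0.0067  0.0004]
2.2 [-0.0057 -0.0092  0.0004]
```

View pics/w14.png

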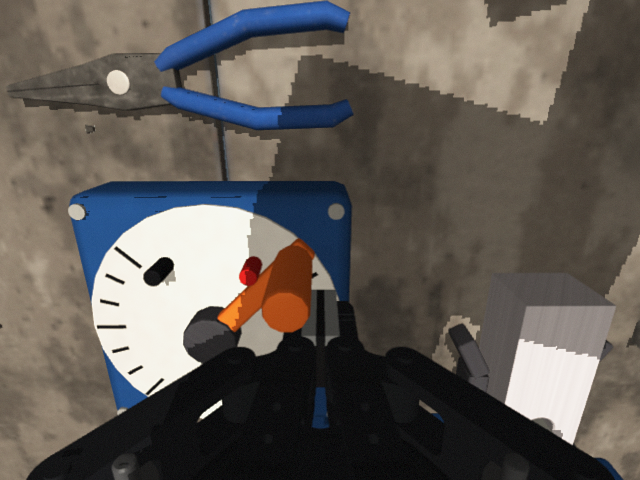

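It's against the red pin: force jumped from 2 to 14 N and the arm touches the pin at (250,270). Backing off the way the finger came, then up.

>>> carry_out --moves '[{"grip":0,"delta_pos":[0.004,0.005,0],"yaw":0},{"grip":0,"delta_pos":[0.008,0.014,0],"yaw":0},{"grip":0,"delta_pos":[0.008,0.014,-0.03],"yaw":0},{"grip":0,"delta_pos":[0.008,0.014,-0.07],"yaw":0},{"grip":0,"delta_pos":[0.008,0.014,-0.11],"yaw":0},{"grip":0,"delta_pos":[0.008,-0.02,-0.15],"yaw":0},{"grip":0,"delta_pos":[0.008,-0.06,-0.18],"yaw":0},{"grip":0,"delta_pos":[0.008,-0.1,-0.18],"yaw":0}]'

```text
t: 16.9
position: [0.4501, -0.0648, 0.2735]
eef_rot: [0.715, 0.699, 0.001, 0.002]
ft_force: [0.5, -0.4, 0.5]
finger_gap: 0.0
```

>>> carry_out --moves '[{"grip":0,"delta_pos":[0.035,-0.01,0],"yaw":0},{"grip":0,"delta_pos":[0.08,-0.02,0],"yaw":0},{"grip":0,"delta_pos":[0.125,-0.02,0],"yaw":0},{"grip":0,"delta_pos":[0.17,-0.02,0],"yaw":0},{"grip":0,"delta_pos":[0.21,-0.02,0],"yaw":0},{"grip":0,"delta_pos":[0.25,-0.02,0],"yaw":0},{"grip":0,"delta_pos":[0.28,-0.02,0],"yaw":0},{"grip":0,"delta_pos":[0.28,-0.02,0],"yaw":0}]'

```text
t: 17.7
position: [0.4362, 0.2189, 0.2698]
eef_rot: [0.714, 0.7, -0.0, -0.0]
ft_force: [0.7, 0.1, 0.4]
finger_gap: -0.0001
```

```bash
python3 -c "
from h import *
st()
c=cam('top');save(c,'t15',(230,130,530,350),2.6)
f=lambda n,x,y,z:print(n,onz(c,[[x/2.6+230-.3,y/2.6+130-.3]],z)[0])
f('head',155,196,.119)
print('post0',proj(c,[.5778+.062*np.cos(2.332),-.13+.062*np.sin(2.332),.104]))
h=cv2.cvtColor(c['pixels'],cv2.COLOR_RGB2HSV)
m=((h[...,0]<16)&(h[...,0]>5)&(h[...,1]>180)&(h[...,2]>150))[200:300,330:420]
ys,xs=np.nonzero(m);print(xs.mean()+330,ys.mean()+200,len(xs))
s=cam('scene');save(s,'s15',(220,150,460,320),3.2)
"
```

```text
t 17.70 pos [0.4362 0.2189 0.2698] ang 1.5508 tilt -1.0000 gap -0.0001 F [0.7 0.1 0.4]
head [0.66136795 0.06227413 0.119     ]
post0 [[358.00662849 261.4108689 ]]
362.328125 257.640625 64
```

View pics/t15.png

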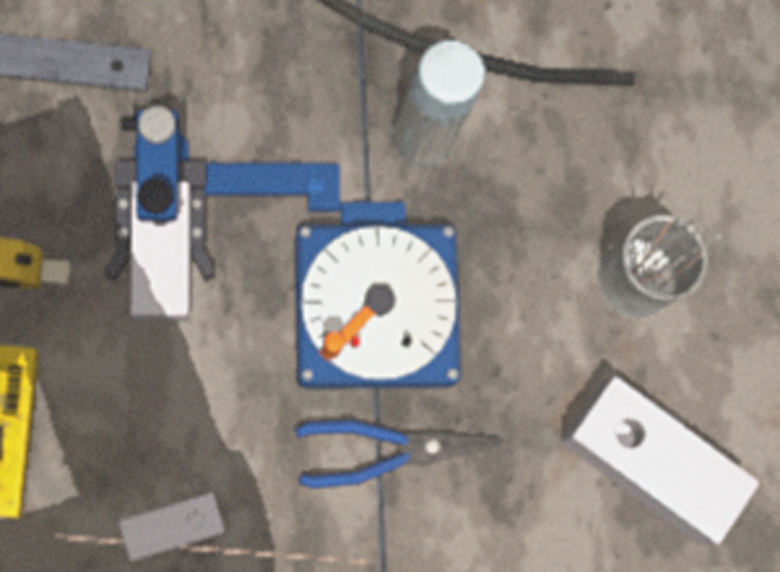

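View pics/s15.png

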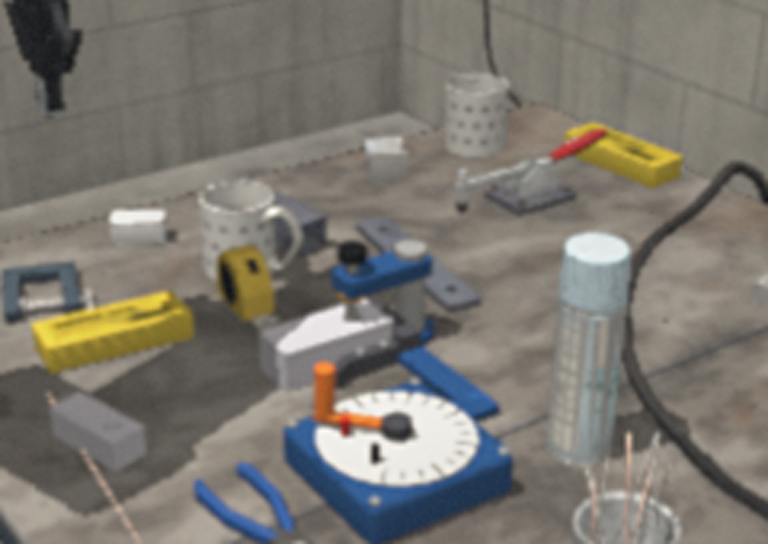

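```bash
python3 -c "
from h import *
go([.50,-.12,.27],1.547)
c=cam('top');save(c,'t16',(340,220,412,282),10)
f=lambda n,x,y,z:print(n,onz(c,[[x,y]],z)[0])
"
```

```text
t 17.80 pos [0.4362 0.2164 0.2699] ang 1.5490 tilt -1.0000 gap 0.0001 F [ 0.5 -0.7 -0.4]
delta [-3.349e-01  7.110e-02  1.000e-04] yaw 0.002
```

View pics/t16.png

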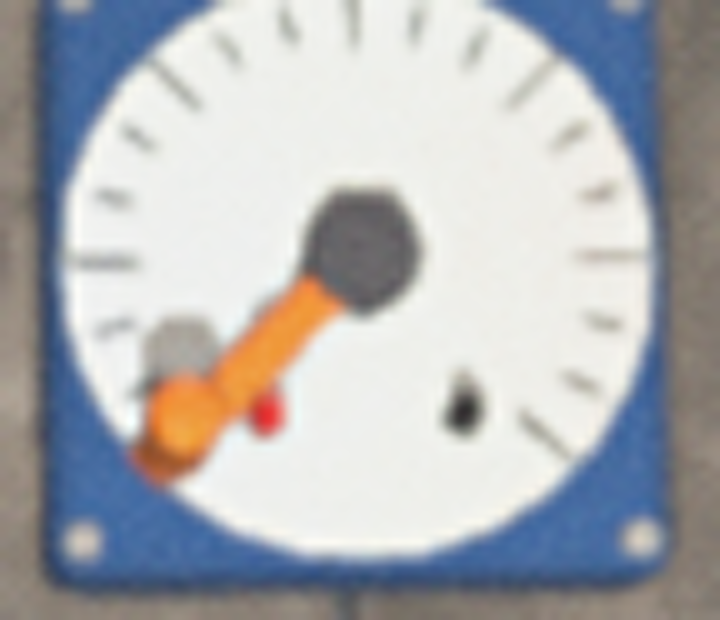

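The pointer's arm touches the red pin at (262,405), and the post top lies within about 1 px of where the zero position projects. Handing in.

```bash
python3 -c "
from rig import manip
print(manip.close_job())"
```

```text
the job is handed in; nothing more can be done
None
```

The gauge is zeroed and the job was handed in at about 18 s of the 64 s allowed, with the robot clear of everything.

- **Block:** I gripped the middle-sized block and slid it between the rails. I then pushed it from behind with about 42 N and it moved no further. Its near end measures 60 mm in front of the gauge origin, which is the home position.
- **Rod:** I pushed it down by the head until the force rose to about 36 N, with the head top at 119 mm. After I let go it still read as fully down in the top view.
- **Pointer:** I swept it anticlockwise by its post until the force jumped from 2 N to about 14 N at the red pin. After I backed off, the top view shows the arm touching the pin. The post is within about 1 px (2 mm) of its calculated zero position.
- **Bystanders:** The pictures show none of the other things disturbed, though I checked this by eye and did not measure each one.

**Disagreements:** The wrist camera put the block's near end at 57 mm rather than 60 mm, and put the dial hub about 5 mm off. I trusted the top camera and the contact forces instead. After the rod step I also moved the arm left when I meant right; it touched nothing.

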